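Slide the wax pan from the hot ring to the blue ring

TASK

The wax for the leather edges has melted: slide the lidded steel pan off the red hot ring and along the warming plate until it sits centred in the blue ring. Keep it standing flat on the plate all the way, never lifting or tipping it, then let go. Leave the copper pan where it is.

Things in the scene. Friction and masses are not known exactly. Their poses are not given: they have to be found in the camera images.
- steel_pan: Pan to slide: bright steel, black handle, lid fixed on, 0.4-0.8 kg. 118 mm across; lid 65 mm high at rim, 70 at centre. Central black knob 28 mm across, 74 to 98 mm above the underside, on a 16 mm stem. Handle 22 wide, 14 thick, along the pan's -x, 75 to 185 mm from centre, middle 54 mm up, starts pointing roughly to the robot. Origin: centre of underside, z up. Starts in the red ring.
- copper_pan: Bystander, not to be moved: a pan of the same shape and size as the steel one, but copper-coloured, with the same black handle and knob. It stands on the table beside the plate, left or right. Origin: centre of its underside; its handle runs along its own -x axis.
- ring_red: Red ring printed on the warming plate: 148 mm outer, 132 mm inner diameter, flat. Origin: its centre, on the plate's top, 25 mm above the table. The plate is a fixed flat black glass slab, 240 by 580 mm, its long side (ring's y axis) roughly crosswise before the robot. It has three rings (red, blue, yellow) in a row along y, 165 mm apart, in any order.
- ring_blue: Blue ring on the same plate, where the pan must go; same size, height and axes as the red ring. Origin: its centre, on the plate's top. It is the red ring's neighbour or lies beyond the yellow one, to either side; nothing but the steel pan stands on the plate.
Mind the look-alikes: they are no part of the job. Of the things like the steel_pan, leave any that is turquoise; of the rest the larger one is meant.

How it is judged:
At the end, for the whole second after the job is handed in: The steel pan stands flat and at rest on the plate, its centre within 16 mm of the blue ring's centre and its tilt under 0.06 rad; the copper pan is within 20 mm of where it started (horizontal distance between steel_pan and ring_blue below 0.016 m and height (world z) of steel_pan between 0.021 and 0.029 m and angle between steel_pan's own z axis and vertical below 0.06 rad and linear speed of steel_pan below 0.01 m/s and distance of copper_pan from where it was at the start of the episode below 0.02 m); the robot touches nothing.
It fails at once if the steel pan is lifted more than 12 mm off the plate (height (world z) of steel_pan above 0.037 m).
It fails at once if the steel pan is tipped by more than about 11 degrees (angle between steel_pan's own z axis and vertical above 0.2 rad).
It fails at once if the copper pan is moved more than 20 mm (distance of copper_pan from where it was at the start of the episode above 0.02 m).
It also fails if it takes over 34 s, if anything falls off the work surface, if the arm or the gripper's body presses on something with over 40 N, if the wrist force passes 120 N, or if a joint passes its speed limit or range.

ROBOT

A 7-joint arm with a two-finger parallel gripper is mounted at the origin on the work surface. World frame = base frame: x ahead of the robot, y to its left, z up, the work surface at z = 0. Lengths are in m, angles in rad, forces in N, time in s.
With the tool pointing down it reaches from about 0.35 to 0.9 m from the base axis. Payload 8.1 kg.
Tool frame: the origin (TCP) lies on the centre line of the jaws, within the pads' length; the fingertips stand 19 mm ahead of it and the grasp point (between the pads) is the TCP (arm.tip_reach is the distance from the TCP to the fingertips, in m); z points along the fingers, y is the line along which they close (so a half turn about z gives the same grasp; the last joint's range is limited). The gripper opens to 92 mm and grips with 3 to 60 N. Pads are 19 mm wide; open, the fingers measure 130 mm over their backs; the gripper's body (75 mm by 190 mm) begins 47 mm behind the grasp point.
Start: joints at [-1.221, 0.434, 0.025, 1.573, -0.012, 1.134, -0.075], TCP at [0.273, 0.562, 0.209] pointing down, gripper open.
Joint ranges: [-2.62, 2.62], [-0.44, 2.09], [-1.27, 1.32], [0.08, 2.57], [-1.32, 4.46], [0.12, 2], [-2.74, 2.74]. Speed limits (rad/s): [2.22, 2.22, 3.01, 3.01, 3.14, 3.14, 3.14].

INTERFACE

Orientations are given as a rotation vector (axis times angle).
In Python, from cell import arm gives the robot as it stands.
- The arm moves only by the tool arm_command, never from a script. Its argument "targets" is a list that holds one entry, the list of rows, each a list of 6 numbers: the shift along the tool's x, y, z in m, then the turn, a rotation vector about the tool's x, y, z in rad. A call has 1 to 10 rows; each row shifts and turns the commanded pose from where the row before left it, along the tool's axes as they then stand; what a row does not reach is not made up. A row lasts 1/8 s, in which the tool goes at most 62.5 mm and 10.7 degrees, less where a joint would pass 70% of its speed; a pose out of reach is approached as far as the arm can. A call with a gripper value outside its range is refused whole. "jaw" is the finger opening in m, from 0 to 0.0918, set as the call begins (left out, the last holds). The fingers move at their own pace and stop on an object; "newtons" is the grip in N (left out, the last holds). Time passes only in rows, so rows that do not move let the fingers close. It gives the time, the measured TCP pose, the force, the opening and the grip force at its end, in the units of the state.
- arm.observe(): the state, without advancing time (a new reading comes with each control period).
- arm.get_image(name): name is "side" or "top" or "wrist"; returns a dict with "pixels" (384x512x3 uint8, red, green, blue), "z_map" (384x512 float32, m along the optical axis (not along the pixel's ray), 0 where there is no reading), "fx", "fy", "cx", "cy" (pixels), "xyz" and "rotation" of the camera in the world; the wrist camera has in their place "T_tool_cam" (4x4, takes a point from camera to tool coordinates, whose origin is the TCP and whose axes are the flange's). Camera axes: x right, y down, z forward; pixel columns grow to the right and rows downward; lengths in m; the calibration is good to about 2 mm. A picture is of the moment at which its call begins: read the wrist's pose just before it.
- arm.sign_off(): hands the job in; it is judged then, once.
The state is a dict: "clock": time; "joints": joint angles; "dq": joint speeds; "joint_efforts": joint torques, N m; "position": TCP position; "ee_rot": TCP orientation; "force": force on the tool from outside, world axes, zero at the start; "ft_torque": the same for the moment, N m; "width": opening from 0.0 (shut) to 1.0 (fully open); "gripper_force": force on a finger pad.
Only numpy, scipy, OpenCV 4.12 (cv2) and the standard library are available. Lean on these libraries where they do the work, as an engineer would, in place of code of your own. Each camera call takes 0.05 s, during which the arm holds its last target. There are 200 camera calls.

## Working session

There is one attempt and no reset: what is moved stays moved. The work goes in short steps, Python scripts to look and compute and a tool call to move; the robot and the scene stay as the last step left them, time stands still between calls to the robot, and variables do not carry over. Pictures are saved under pics/ and viewed, at most 10 in all, crops included, and the job is handed in when it is done.

Besides the shell and the picture viewer there is one more tool, called as name(argument=value, ...), one argument or row to a line, values as JSON. arm_command: Moves the arm, as the interface text tells. Its arguments: {"type":"object","properties":{"targets":{"type":"array","items":{"type":"array","items":{"type":"array","items":{"type":"number"}}}},"jaw":{"type":"number"},"newtons":{"type":"number"}},"required":["targets"]}

```bash
mkdir -p pics
cat > h.py <<'E'
import numpy as np, cv2
from scipy.spatial.transform import Rotation as R
from cell import arm
def cloud(im):
    z=im["z_map"]; v,u=np.mgrid[:z.shape[0],:z.shape[1]]
    p=np.dstack([(u-im["cx"])/im["fx"]*z,(v-im["cy"])/im["fy"]*z,z])
    return p@np.array(im["rotation"]).T+np.array(im["xyz"])
E
python3 - <<'E'
from h import *
print(arm.observe())
for n in("top","side"):
    im=arm.get_image(n); cv2.imwrite(f"pics/{n}0.png",im["pixels"][:,:,::-1]); print(n,im["xyz"],im["rotation"],im["fx"])
    np.savez(n+"0.npz",**im)
E
```

```text
{'clock': 0.0, 'joints': array([-1.22060661,  0.43523451,  0.02493791,  1.57414815, -0.01160685,
        1.13399916, -0.0750915 ]), 'dq': array([ 2.80970436e-04,  1.54762238e-03, -1.08544656e-04, -5.75136822e-05,
        4.67518834e-04, -1.85830928e-04,  1.67843085e-03]), 'joint_efforts': array([-6.67128552e-05, -6.67845440e+01,  9.84774716e-01, -3.14468157e+01,
       -6.08104491e-02,  4.28172550e-02,  1.59838828e-04]), 'position': array([0.27320783, 0.56148737, 0.20851769]), 'ee_rot': array([-7.05175796e-01, -3.06117555e+00,  2.55432336e-03]), 'force': array([-0.15043148, -0.63502387, -0.41991717]), 'ft_torque': array([ 0.0270378 , -0.03123989,  0.01866381]), 'gripper_force': 0.0, 'width': 0.9996108117194192}
top [0.12643937 0.01815117 1.76984823] [-2.13877626  2.13064424 -0.2057307 ] 496.5288860997057
side [-0.27595657 -0.96293526  1.16796216] [-2.22303371  0.71117181 -0.32983673] 485.88100571140444
```

```bash
sed -i 's/np.array(im\["rotation"\]).T/R.from_rotvec(im["rotation"]).as_matrix().T/' h.py; python3 -c "
import cv2,numpy as np
cv2.imwrite('pics/both0.png',np.vstack([cv2.imread('pics/top0.png')[:300],cv2.imread('pics/side0.png')[:300]]))"
```

```text
(no output)
```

View pics/top0.png

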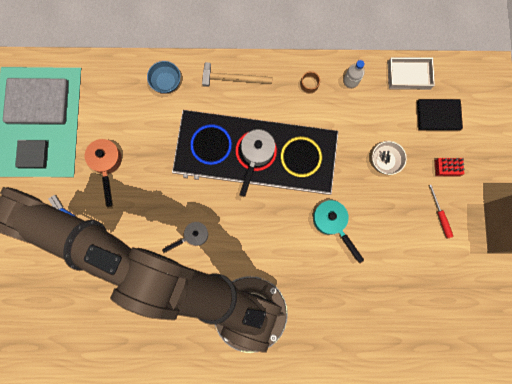

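View pics/side0.png

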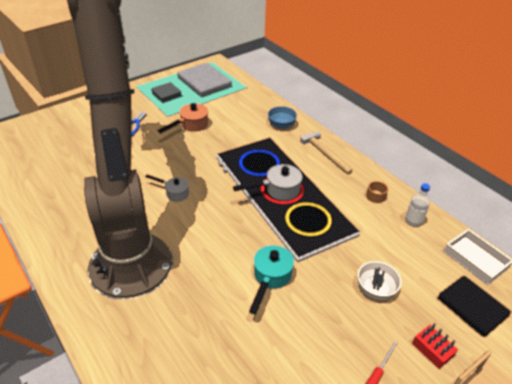

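The top view shows the steel pan on the red ring at about (258,147), blue ring at (211,144), yellow at (301,157), copper pan at (102,155). The decoys are a small grey pan at (195,233) and a turquoise one at (331,216). The side view shows the same layout, with the blue ring next to the red and nothing in between.

```bash
cat > m.py <<'E'
from h import *
def ray(im,u,v,h):
    d=R.from_rotvec(im["rotation"]).apply([(u-im["cx"])/im["fx"],(v-im["cy"])/im["fy"],1]); o=np.array(im["xyz"]); return o+d*(h-o[2])/d[2]
def big(m):
    c,_=cv2.findContours(m.astype(np.uint8),cv2.RETR_EXTERNAL,cv2.CHAIN_APPROX_NONE); return max(c,key=cv2.contourArea)
def measure(im,name,win):
    hsv=cv2.cvtColor(im["pixels"],cv2.COLOR_RGB2HSV).astype(int); H,S,V=hsv[...,0],hsv[...,1],hsv[...,2]
    P=cloud(im); W=np.zeros(H.shape,bool); W[win[1]:win[3],win[0]:win[2]]=1
    out={}
    for n,m in(("blue",(H>110)&(H<130)&(S>150)&(V>80)),("yellow",(H>20)&(H<35)&(S>180)&(V>120)),("red",((H<6)|(H>174))&(S>180)&(V>100))):
        v,u=np.nonzero(m&W); 
        q=np.array([ray(im,a,b,.025)[:2] for a,b in zip(u,v)])
        A=np.c_[2*q,np.ones(len(q))]; s=np.linalg.lstsq(A,(q**2).sum(1),rcond=None)[0]
        r=np.hypot(*(q-s[:2]).T); k=abs(r-.07)<.01; A=A[k];q=q[k]; s=np.linalg.lstsq(A,(q**2).sum(1),rcond=None)[0]
        out[n]=s[:2]; print(name,n,len(q),s[:2].round(4),"D",2*np.sqrt(s[2]+s[:2]@s[:2]).round(4))
    tall=W&(P[...,2]>.06)&(P[...,2]<.14)
    hi=tall&(P[...,2]>.108)
    print(name,"knob pts",hi.sum(),P[hi].mean(0).round(4), "max z",P[tall][:,2].max().round(3))
    dk=tall&(V<70); print("dark tall",dk.sum())
    kn=dk&(P[...,2]>.1); v,u=np.nonzero(kn); print("knob ray .12",ray(im,u.mean(),v.mean(),.118).round(4),len(u))
    hd=dk&(P[...,2]<.098); q=P[hd]; c=np.median(P[hi],0)[:2]; d=np.hypot(*(q[:,:2]-c).T); q=q[(d>.08)&(d<.2)]; 
    dd=q[:,:2].mean(0)-c; print("handle",len(q),q.mean(0).round(4),"dir deg",np.degrees(np.arctan2(dd[1],dd[0])).round(1),"far",d[(d<.2)].max().round(3))
    lid=tall&(P[...,2]>.08)&(P[...,2]<.1)&(V>=80); v,u=np.nonzero(lid); e=cv2.minEnclosingCircle(P[lid][:,:2].astype(np.float32)); print("lid",len(v),P[lid].mean(0).round(4),np.round(e[0],4),round(e[1],4))
    return out
E
python3 - <<'E'
from m import *
for n,w in(("top",(170,105,340,205)),("side",(210,130,360,260))):
    im=dict(np.load(n+"0.npz")); o=measure(im,n,w); print("dist",np.hypot(*(o["blue"]-o["red"])),np.hypot(*(o["yellow"]-o["red"])),(o["blue"]-o["yellow"])/2+0,(o["blue"]+o["yellow"])/2)
E
```

```text
top blue 405 [0.5991 0.146 ] D 0.14
top yellow 52 [ 0.555  -0.1816] D 0.1362
top red 225 [ 0.5772 -0.0181] D 0.1406
top knob pts 54 [ 0.5739 -0.0222  0.1207] max z 0.13
dark tall 223
knob ray .12 [ 0.5754 -0.023   0.118 ] 47
handle 166 [0.4512 0.0155 0.0847] dir deg 162.3 far 0.18
lid 802 [ 0.5726 -0.0223  0.0906] [ 0.5138 -0.0092] 0.1216
dist 0.16554330294069458 0.1649988521271286 [0.02204332 0.16379425] [ 0.5770182  -0.01782723]
side blue 314 [0.5974 0.1446] D 0.141
side yellow 234 [ 0.5529 -0.1838] D 0.1348
side red 201 [ 0.5744 -0.0221] D 0.1386
side knob pts 57 [ 0.5729 -0.0304  0.1181] max z 0.126
dark tall 260
knob ray .12 [ 0.5623 -0.0406  0.118 ] 44
handle 151 [0.452  0.0076 0.0827] dir deg 162.4 far 0.18
lid 611 [ 0.5596 -0.0402  0.09  ] [ 0.475 -0.138] 0.2113
dist 0.16832299970089484 0.163129266090081 [0.0222483  0.16422536] [ 0.57516479 -0.01957884]
```

arm_command(
  targets=[
    [[-0.0376,-0.0282,0,0,0,0],[-0.0376,-0.0282,0,0,0,0],[-0.0376,-0.0282,0,0,0,0],[-0.0376,-0.0282,0,0,0,0],[-0.0376,-0.0282,0,0,0,0],[-0.0376,-0.0282,0,0,0,0],[-0.0376,-0.0282,0,0,0,0],[-0.0376,-0.0282,0,0,0,0],[-0.0376,-0.0282,0,0,0,0],[-0.0376,-0.0282,0,0,0,0]],
  ],
  jaw=0.07,
  newtons=12,
)

```text
clock: 1.35
position: [0.4885, 0.1425, 0.2092]
ee_rot: [-0.705, -3.061, 0.0]
force: [1.0, 1.0, 0.0]
width: 0.763
gripper_force: 0.0
```

arm_command(
  targets=[
    [[-0.0376,-0.0282,0,0,0,0],[-0.0376,-0.0282,0,0,0,0],[-0.0376,-0.0282,0,0,0,0],[-0.0376,-0.0282,0,0,0,0],[0,0,0,0,0,-0.157],[0,0,0,0,0,-0.157],[0,0,0,0,0,0],[0,0,0,0,0,0]],
  ],
)

```text
clock: 2.35
position: [0.5739, -0.0232, 0.2092]
ee_rot: [-0.223, -3.133, -0.0]
force: [-0.2, 0.2, -0.3]
width: 0.764
gripper_force: 0.0
```

```bash
cat > w.py <<'E'
from h import *
import sys
o=arm.observe(); im=arm.get_image("wrist"); Rt=R.from_rotvec(o["ee_rot"]); T=np.array(im["T_tool_cam"])
print(o["clock"],o["position"],"\n",Rt.as_matrix().round(3),o["force"],o["width"])
im["rotation"]=(Rt*R.from_matrix(T[:3,:3])).as_rotvec(); im["xyz"]=Rt.apply(T[:3,3])+o["position"]
np.savez(sys.argv[1]+".npz",**{k:im[k] for k in("pixels","z_map","fx","fy","cx","cy","rotation","xyz")})
cv2.imwrite(f"pics/{sys.argv[1]}.png",im["pixels"][:,:,::-1]); print(im["xyz"])
E
python3 w.py w1
```

```text
2.35 [ 0.57385695 -0.02322811  0.2091529 ] 
 [[-0.99   0.142 -0.   ]
 [ 0.142  0.99   0.   ]
 [ 0.     0.    -1.   ]] [-0.16061799  0.22712864 -0.3093445 ] 0.7640844733221747
[ 0.49195339 -0.01139805  0.38562547]
```

View pics/w1.png

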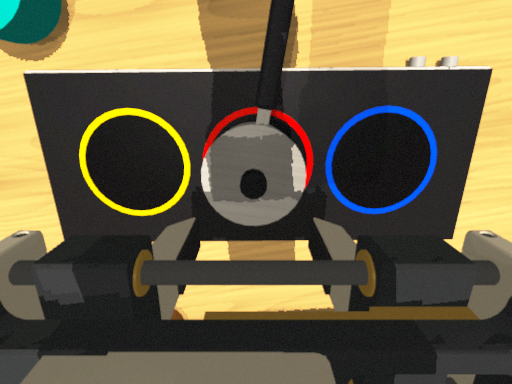

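Wrist view: knob at about (253,184), lid disc around (254,174), blue ring centred near (381,159). All are unobstructed, and the jaws straddle the knob.

```bash
cat > wm.py <<'E'
from m import *
import sys
def fit(q):
    for _ in range(4):
        A=np.c_[2*q,np.ones(len(q))]; s=np.linalg.lstsq(A,(q**2).sum(1),rcond=None)[0]; r=np.sqrt(s[2]+s[:2]@s[:2]); e=abs(np.hypot(*(q-s[:2]).T)-r); q=q[e<max(.003,2*e.std())]
    return s[:2].round(4),(2*r).round(4),len(q)
im=dict(np.load(sys.argv[1]+".npz")); hsv=cv2.cvtColor(im["pixels"],cv2.COLOR_RGB2HSV).astype(int); H,S,V=np.moveaxis(hsv,2,0)
top=np.zeros(H.shape,bool); top[20:222]=1
P=cloud(im); Z=P[...,2]
for n,m in(("blue",(H>100)&(H<130)&(S>150)&(V>80)),("red",((H<6)|(H>174))&(S>180)&(V>100)),("yellow",(H>20)&(H<35)&(S>200)&(V>140))):
    v,u=np.nonzero(m&top&(abs(Z-.025)<.01))
    if len(u)>50: print(n,fit(np.array([ray(im,a,b,.025)[:2] for a,b in zip(u,v)])))
lidk=top&(Z>.085)&(Z<.14); c=big(cv2.morphologyEx(lidk.astype(np.uint8),cv2.MORPH_OPEN,np.ones((15,15))))[:,0]
(u,v),r=cv2.minEnclosingCircle(c); print("lid px",u,v,r,"rim fit",fit(np.array([ray(im,a,b,.09)[:2] for a,b in c])))
k=lidk&(V<60)&(np.hypot(*(np.mgrid[:384,:512][::-1]-np.array([u,v+8])[:,None,None]))<30)
v,u=np.nonzero(k); print("knob",len(u),u.mean(),v.mean(),"z",np.percentile(Z[k],[5,50,95]).round(4),"at .123",ray(im,u.mean(),v.mean(),.121).round(4), "cloud",P[k&(Z>.115)].mean(0).round(4), fit(np.array([ray(im,a,b,.123)[:2] for a,b in big(k)[:,0]])))
E
python3 wm.py w1
```

```text
blue (array([0.5982, 0.1456]), np.float64(0.1408), 1414)
red (array([ 0.5771, -0.0191]), np.float64(0.1426), 727)
yellow (array([ 0.5541, -0.1829]), np.float64(0.1408), 1422)
lid px 252.30348205566406 173.574462890625 51.70500564575195 rim fit (array([ 0.5741, -0.0282]), np.float64(0.1075), 157)
knob 638 253.06896551724137 183.66927899686522 z [0.1104 0.1234 0.1247] at .123 [ 0.5737 -0.0239  0.121 ] cloud [ 0.574  -0.0241  0.1231] (array([ 0.5734, -0.0238]), np.float64(0.0286), 80)
```

arm_command(
  targets=[
    [[0,-0.0008,0.03,0,0,0],[0,0,0.03,0,0,0],[0,0,0.02,0,0,0],[0,0,0.01,0,0,0],[0,0,0,0,0,0],[0,0,0,0,0,0]],
  ],
)

```text
clock: 3.15
position: [0.5746, -0.0241, 0.1202]
ee_rot: [0.218, 3.133, 0.0]
force: [-0.0, 0.4, 0.6]
width: 0.763
gripper_force: 0.0
```

arm_command(
  targets=[
    [[0,0,0,0,0,0],[0,0,0,0,0,0],[0,0,0,0,0,0],[0,0,0,0,0,0],[0,0,0,0,0,0],[0,0,0,0,0,0]],
  ],
  jaw=0.02,
  newtons=12,
)

```text
clock: 3.9
position: [0.5739, -0.0241, 0.1193]
ee_rot: [0.218, 3.134, 0.0]
force: [0.8, -0.6, 0.8]
width: 0.226
gripper_force: 0.0
```

```bash
python3 w.py w2; python3 -c "
from h import *
im=arm.get_image('side');cv2.imwrite('pics/s2.png',cv2.resize(im['pixels'][120:250,190:360,::-1],None,fx=4,fy=4))
print(arm.observe()['gripper_force'],arm.observe()['width'])"
```

```text
3.9 [ 0.5739438  -0.02413219  0.11932365] 
 [[-0.99   0.139  0.   ]
 [ 0.139  0.99   0.   ]
 [-0.     0.    -1.   ]] [ 0.81863349 -0.61923974  0.77777451] 0.22632255736929352
[ 0.49192793 -0.01255819  0.29576089]
0.0 0.217525013676852
```

View pics/w2.png

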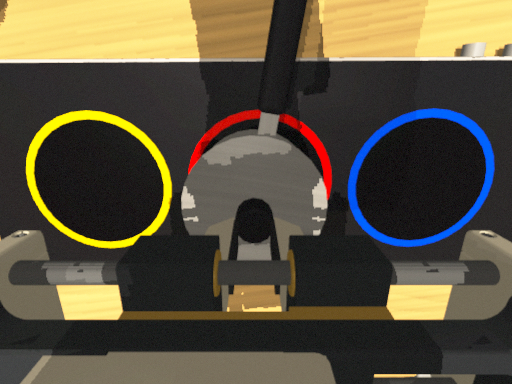

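View pics/s2.png

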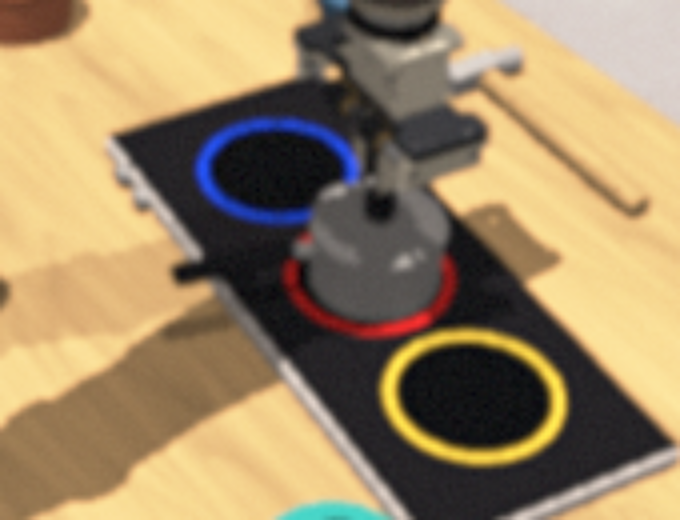

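The wrist view shows the knob at about (254,220), in front of the closed fingers. In the side crop the knob at (378,207) hides the finger behind it. The fingers seem to have closed past the knob in +x, so I'll measure where each one is.

```bash
python3 wm.py w2
python3 - <<'E'
from m import *
im=dict(np.load("w2.npz"));P=cloud(im)
cv2.imwrite('pics/w2c.png',cv2.resize(im['pixels'][180:330,160:360,::-1],None,fx=4,fy=4,interpolation=cv2.INTER_CUBIC)[:600,:800])
o=arm.observe();T=R.from_rotvec(o["ee_rot"]);Q=T.inv().apply((P-o["position"]).reshape(-1,3)).reshape(P.shape)
for v in range(196,320,8): print(v,[tuple((Q[v,u]*1000).round().astype(int)) for u in (236,246,254,262,272)])
E
```

```text
blue (array([0.5981, 0.1459]), np.float64(0.1406), 1811)
red (array([ 0.5771, -0.0189]), np.float64(0.1424), 1147)
yellow (array([ 0.5539, -0.1832]), np.float64(0.1406), 1778)
lid px 277.0 179.0 62.369964599609375 rim fit (array([ 0.5588, -0.0086]), np.float64(0.0707), 148)
knob 226 261.62389380530976 206.33185840707964 z [0.1049 0.1151 0.1235] at .123 [ 0.563  -0.0171  0.121 ] cloud [ 0.5656 -0.0168  0.1201] (array([ 0.5639, -0.0188]), np.float64(0.015), 42)
196 [(np.int64(10), np.int64(-14), np.int64(25)), (np.int64(10), np.int64(-6), np.int64(24)), (np.int64(10), np.int64(0), np.int64(23)), (np.int64(10), np.int64(6), np.int64(24)), (np.int64(10), np.int64(14), np.int64(23))]
204 [(np.int64(4), np.int64(-14), np.int64(23)), (np.int64(11), np.int64(-5), np.int64(5)), (np.int64(11), np.int64(0), np.int64(4)), (np.int64(11), np.int64(6), np.int64(4)), (np.int64(3), np.int64(14), np.int64(24))]
212 [(np.int64(1), np.int64(-13), np.int64(14)), (np.int64(9), np.int64(-5), np.int64(-4)), (np.int64(9), np.int64(0), np.int64(-5)), (np.int64(9), np.int64(6), np.int64(-5)), (np.int64(-3), np
[... 2331 characters left out ...]
4(-168), np.int64(-23), np.int64(117)), (np.int64(-168), np.int64(-10), np.int64(118)), (np.int64(-168), np.int64(0), np.int64(118)), (np.int64(-169), np.int64(11), np.int64(119)), (np.int64(-169), np.int64(24), np.int64(119))]
308 [(np.int64(-182), np.int64(-24), np.int64(119)), (np.int64(-182), np.int64(-10), np.int64(119)), (np.int64(-181), np.int64(0), np.int64(118)), (np.int64(-182), np.int64(11), np.int64(119)), (np.int64(-182), np.int64(24), np.int64(119))]
316 [(np.int64(22), np.int64(-5), np.int64(-112)), (np.int64(22), np.int64(-2), np.int64(-112)), (np.int64(22), np.int64(0), np.int64(-112)), (np.int64(23), np.int64(2), np.int64(-113)), (np.int64(22), np.int64(5), np.int64(-112))]
```

View pics/w2c.png

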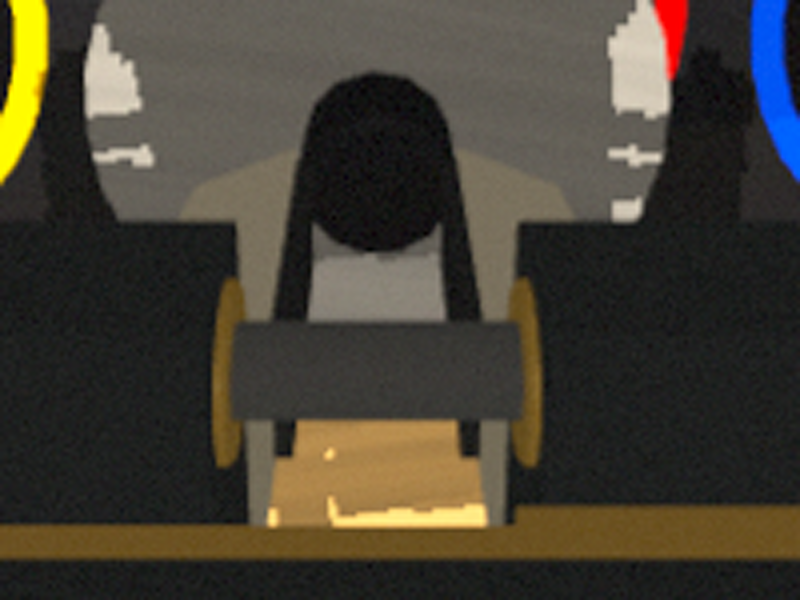

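The crop shows the knob centred between the black pads at about x=380 of 800, so the position is right. But the opening has reached exactly the commanded 20 mm with no grip force, so I'll close further and see where the fingers stop.

arm_command(
  targets=[
    [[0,0,0,0,0,0],[0,0,0,0,0,0],[0,0,0,0,0,0]],
  ],
  jaw=0.0,
  newtons=12,
)

```text
clock: 4.38
position: [0.5739, -0.0241, 0.1193]
ee_rot: [-0.218, -3.134, -0.0]
force: [-0.2, -0.6, 0.2]
width: 0.003
gripper_force: 0.0
```

```bash
python3 w.py w3; python3 wm.py w3 | grep -E "red|lid"
python3 - <<'E'
from m import *
im=dict(np.load("w3.npz"));P=cloud(im)
o=arm.observe();print(o["width"]*.0918,o["gripper_force"],o["force"])
T=R.from_rotvec(o["ee_rot"]);Q=T.inv().apply((P-o["position"]).reshape(-1,3)).reshape(P.shape)*1000
for v in (204,212,220,228,236,244): print(v,[(int(u),*Q[v,u].round().astype(int).tolist()) for u in range(230,282,4)])
E
```

```text
4.375 [ 0.57392318 -0.02412539  0.1193278 ] 
 [[-0.99   0.138 -0.   ]
 [ 0.138  0.99   0.   ]
 [ 0.     0.    -1.   ]] [-0.19034883 -0.63564442  0.17145   ] 0.0034633455679004515
[ 0.49191531 -0.01255605  0.29576904]
red (array([ 0.5771, -0.019 ]), np.float64(0.1425), 1144)
lid px 243.0 186.5 68.34664154052734 rim fit (array([ 0.5628, -0.0274]), np.float64(0.0914), 221)
0.0008069412449986973 0.0 [-0.1149954  -0.76204512 -0.16059368]
204 [(230, 3, -19, 24), (234, 3, -16, 25), (238, 3, -12, 24), (242, 9, -9, 10), (246, 10, -6, 6), (250, 12, -3, 3), (254, 12, 0, 3), (258, 12, 3, 3), (262, 10, 6, 7), (266, 8, 9, 11), (270, 3, 13, 25), (274, 3, 16, 25), (278, 3, 19, 25)]
212 [(230, -4, -19, 25), (234, -3, -16, 23), (238, 6, -11, 2), (242, 9, -8, -4), (246, 9, -5, -5), (250, 9, -2, -5), (254, 9, 0, -5), (258, 8, 3, -4), (262, 9, 6, -5), (266, 8, 8, -3), (270, 5, 12, 5), (274, -4, 16, 25), (278, -4, 19, 24)]
220 [(230, -11, -19, 25), (234, -11, -16, 25), (238, 2, -11, -3), (242, 12, -7, -23), (246, 12, -5, -24), (250, 10, -2, -21), (254, 10, 0, -21), (258, 12, 3, -23), (262, 11, 5, -22), (266, 12, 8, -24), (270, 2, 11, -3), (274, -10, 16, 24), (278, -11, 20, 25)]
228 [(230, 11, -14, -33), (234, 11, -11, -34), (238, 11, -9, -33), (242, 11, -7, -34), (246, 11, -4, -34), (250, 10, -2, -30), (254, 10, 0, -30), (258, 11, 3, -33), (262, 11, 5, -33), (266, 11, 7, -34), (270, 11, 9, -34), (274, 12, 12, -34), (278, 11, 14, -33)]
236 [(230, 36, -8, -90), (234, 37, -7, -91), (238, 37, -5, -90), (242, 36, -4, -90), (246, 37, -3, -91), (250, 10, -2, -41), (254, 5, 0, -32), (258, 10, 2, -40), (262, 37, 3, -91), (266, 36, 4, -90), (270, 36, 6, -89), (274, 37, 7, -90), (278, 37, 9, -91)]
244 [(230, 36, -8, -96), (234, 36, -6, -96), (238, 37, -5, -97), (242, 37, -4, -96), (246, 34, -3, -91), (250, 10, -2, -50), (254, 0, 0, -33), (258, 10, 2, -50), (262, 37, 3, -96), (266, 37, 4, -96), (270, 37, 5, -96), (274, 37, 7, -96), (278, 37, 8, -96)]
```

Run:
```python
from m import *
print(getattr(arm,"tip_reach",None), [a for a in dir(arm) if a[0]!="_"])
im=dict(np.load("w3.npz"));P=cloud(im)
o=arm.observe();T=R.from_rotvec(o["ee_rot"]);Q=T.inv().apply((P-o["position"]).reshape(-1,3)).reshape(P.shape)*1000
for v in range(210,250,2): print(v,[(u,*Q[v,u].round(1).tolist(),int(im["pixels"][v,u].max())) for u in (250,254,258)])
cv2.imwrite('pics/w3c.png',cv2.resize(im['pixels'][180:330,160:360,::-1],None,fx=4,fy=4,interpolation=cv2.INTER_CUBIC))
```

```text
0.019 ['PlanningError', 'get_image', 'observe', 'sign_off', 'tip_reach']
210 [(250, 9.9, -2.5, -3.7, 29), (254, 10.5, 0.2, -5.1, 30), (258, 10.2, 2.9, -4.4, 24)]
212 [(250, 8.9, -2.5, -4.9, 20), (254, 8.8, 0.2, -4.6, 22), (258, 8.4, 3.0, -3.7, 21)]
214 [(250, 7.5, -2.5, -4.8, 26), (254, 7.4, 0.2, -4.7, 20), (258, 7.3, 3.0, -4.6, 23)]
216 [(250, 6.0, -2.5, -4.9, 22), (254, 5.2, 0.2, -3.0, 21), (258, 5.6, 3.0, -4.1, 19)]
218 [(250, 3.9, -2.5, -3.6, 64), (254, 4.3, 0.2, -4.4, 21), (258, 11.4, 2.7, -20.0, 81)]
220 [(250, 10.4, -2.3, -20.7, 58), (254, 10.3, 0.2, -20.6, 23), (258, 11.7, 2.7, -23.5, 93)]
222 [(250, 9.8, -2.3, -22.4, 58), (254, 10.2, 0.2, -23.3, 29), (258, 11.6, 2.6, -26.2, 80)]
224 [(250, 10.0, -2.2, -25.7, 54), (254, 10.1, 0.2, -25.7, 28), (258, 11.1, 2.6, -27.9, 83)]
226 [(250, 10.4, -2.2, -29.2, 50), (254, 9.6, 0.2, -27.5, 28), (258, 11.4, 2.6, -31.2, 72)]
228 [(250, 9.6, -2.1, -30.2, 43), (254, 9.5, 0.2, -30.1, 19), (258, 11.0, 2.5, -33.0, 62)]
230 [(250, 9.3, -2.1, -32.1, 44), (254, 8.3, 0.2, -30.2, 25), (258, 9.8, 2.5, -33.1, 62)]
232 [(250, 9.8, -2.1, -35.5, 46), (254, 7.1, 0.2, -30.5, 21), (258, 10.5, 2.5, -37.0, 65)]
234 [(250, 10.0, -2.0, -38.4, 35), (254, 6.2, 0.2, -31.1, 22), (258, 10.4, 2.4, -39.1, 51)]
236 [(250, 10.0, -2.0, -40.8, 35), (254, 5.1, 0.2, -31.5, 25), (258, 9.6, 2.4, -39.9, 46)]
238 [(250, 9.8, -2.0, -42.7, 34), (254, 4.2, 0.2, -32.5, 27), (258, 82.8, 0.1, -176.4, 40)]
240 [(250, 9.8, -2.0, -44.8, 31), (254, 2.3, 0.2, -31.4, 29), (258, 10.3, 2.3, -45.8, 40)]
242 [(250, 9.9, -1.9, -47.2, 29), (254, 1.5, 0.2, -32.3, 32), (258, 9.9, 2.3, -47.2, 22)]
244 [(250, 10.2, -1.9, -49.9, 24), (254, 0.5, 0.2, -32.8, 65), (258, 10.1, 2.3, -49.6, 27)]
246 [(250, 10.4, -1.9, -52.1, 30), (254, -0.9, 0.2, -32.7, 79), (258, 10.3, 2.3, -51.9, 23)]
248 [(250, 10.1, -1.8, -53.6, 30), (254, -1.4, 0.2, -34.2, 82), (258, 10.3, 2.2, -53.9, 25)]
```

View pics/w3c.png

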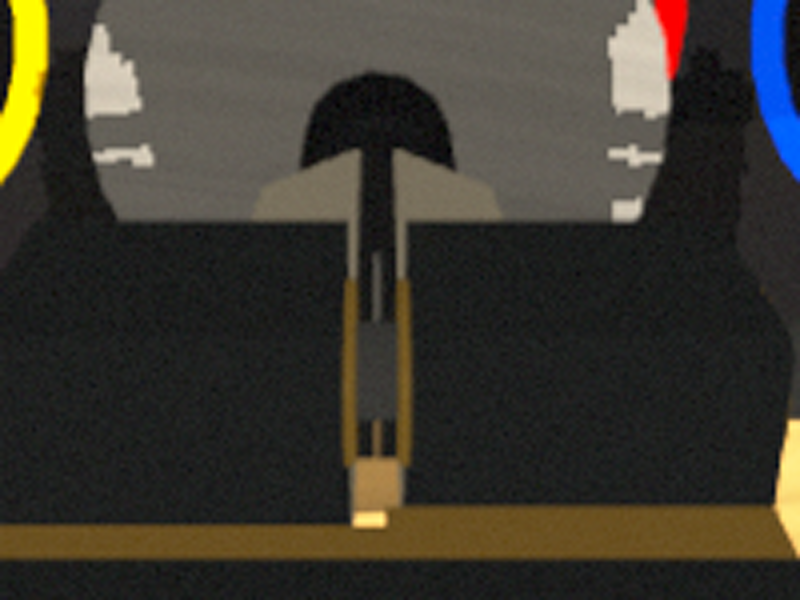

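The crop shows the closed fingertips ending above the knob, at about row 148 of the crop against a knob centre near 160. The depth puts the tips about 19 mm behind the reported TCP instead of 19 mm ahead. I'll check this with the side camera.

Run:
```python
from m import *
for n in("side","top"):
    im=arm.get_image(n);P=cloud(im)
    c=(np.hypot(P[...,0]-.574,P[...,1]+.024)<.04)&(P[...,2]>.085)&(P[...,2]<.25)
    for lo in np.arange(.09,.2,.006):
        k=c&(P[...,2]>=lo)&(P[...,2]<lo+.006)
        if k.any(): q=P[k]; print(n,lo.round(3),k.sum(),q[:,:2].min(0).round(3),q[:,:2].max(0).round(3),im["pixels"][k].mean(0).round())
```

```text
side 0.09 140 [ 0.535 -0.064] [0.612 0.015] [88. 84. 82.]
side 0.096 17 [ 0.549 -0.059] [ 0.606 -0.01 ] [86. 83. 81.]
side 0.102 12 [ 0.562 -0.042] [ 0.579 -0.022] [40. 38. 38.]
side 0.108 13 [ 0.561 -0.04 ] [ 0.589 -0.022] [33. 32. 33.]
side 0.114 21 [ 0.559 -0.041] [ 0.59  -0.017] [30. 29. 29.]
side 0.12 21 [ 0.562 -0.041] [ 0.585 -0.017] [31. 30. 30.]
side 0.126 1 [ 0.577 -0.029] [ 0.577 -0.029] [35. 36. 36.]
side 0.132 1 [ 0.568 -0.019] [ 0.568 -0.019] [88. 83. 75.]
side 0.138 7 [ 0.561 -0.036] [ 0.565 -0.018] [89. 83. 74.]
side 0.144 7 [ 0.563 -0.039] [ 0.573 -0.008] [99. 92. 88.]
side 0.15 18 [ 0.561 -0.046] [ 0.576 -0.006] [107. 100.  89.]
side 0.156 10 [ 0.561 -0.044] [ 0.575 -0.014] [112. 104.  94.]
side 0.162 13 [ 0.561 -0.046] [ 0.573 -0.007] [105.  99.  88.]
side 0.168 12 [ 0.559 -0.047] [ 0.57  -0.021] [104.  97.  88.]
side 0.174 6 [ 0.561 -0.047] [ 0.566 -0.033] [106. 100.  90.]
side 0.18 2 [ 0.559 -0.044] [ 0.561 -0.036] [100.  94.  86.]
side 0.198 2 [ 0.538 -0.05 ] [ 0.545 -0.034] [62. 56. 52.]
```

Both cameras agree: the real fingertips are at about z = 0.138, 38 mm higher than the TCP reading implies. I'll open, go down another 37 mm, which puts the tips near 0.101 (just above the lid), and grip again.

arm_command(
  targets=[
    [[0,0,0,0,0,0],[0,0,0,0,0,0],[0,0,0,0,0,0],[0,0,0,0,0,0],[0,0,0.015,0,0,0],[0,0,0.012,0,0,0],[0,0,0.007,0,0,0],[0,0,0.003,0,0,0],[0,0,0,0,0,0],[0,0,0,0,0,0]],
  ],
  jaw=0.06,
)

```text
clock: 5.78
position: [0.5742, -0.0241, 0.0827]
ee_rot: [0.218, 3.133, 0.0]
force: [-0.4, -0.7, 0.1]
width: 0.651
gripper_force: 0.0
```

arm_command(
  targets=[
    [[0,0,0,0,0,0],[0,0,0,0,0,0],[0,0,0,0,0,0],[0,0,0,0,0,0],[0,0,0,0,0,0]],
  ],
  jaw=0.02,
  newtons=12,
)

```text
clock: 6.4
position: [0.574, -0.0241, 0.0824]
ee_rot: [0.218, 3.134, 0.0]
force: [-0.5, 0.1, 0.7]
width: 0.3
gripper_force: 12.0
```

Gripped: the opening is 27.5 mm on the 28 mm knob, at 12 N. Now I'll slide it gently along tool +y.

arm_command(
  targets=[
    [[0,0.003,0,0,0,0],[0,0.006,0,0,0,0],[0,0.008,0,0,0,0],[0,0.01,0,0,0,0],[0,0.01,0,0,0,0],[0,0.01,0,0,0,0],[0,0.01,0,0,0,0]],
  ],
)

```text
clock: 7.28
position: [0.5819, 0.033, 0.0824]
ee_rot: [0.218, 3.134, -0.0]
force: [-0.7, -5.4, 3.7]
width: 0.304
gripper_force: 12.0
```

arm_command(
  targets=[
    [[0,0.01,0,0,0,0],[0,0.01,0,0,0,0],[0,0.01,0,0,0,0],[0,0.01,0,0,0,0],[0,0.01,0,0,0,0],[0,0.01,0,0,0,0],[0,0.01,0,0,0,0],[0,0.008,0,0,0,0],[0,0.006,0,0,0,0],[0,0.003,0,0,0,0]],
  ],
)

```text
clock: 8.52
position: [0.5937, 0.119, 0.0824]
ee_rot: [-0.217, -3.134, 0.0]
force: [-2.0, -5.8, 4.5]
width: 0.304
gripper_force: 12.0
```

```bash
python3 w.py w4; python3 wm.py w4
python3 - <<'E'
from h import *
im=arm.get_image("side"); P=cloud(im); v,u=np.nonzero((abs(P[...,2]-.079)<.012)&(im["pixels"].max(2)<60)&(P[...,0]>.38)&(P[...,0]<.53)&(P[...,1]>-.1)&(P[...,1]<.25)); print(len(u),P[v,u].mean(0).round(3))
E
```

```text
8.525 [0.59373614 0.11898789 0.08241304] 
 [[-0.99   0.138 -0.   ]
 [ 0.138  0.99  -0.   ]
 [ 0.    -0.    -1.   ]] [-2.01346305 -5.77708951  4.49785623] 0.30377687884795695
[0.51176045 0.13055937 0.25886919]
blue (array([0.5978, 0.1452]), np.float64(0.1404), 1307)
red (array([ 0.5752, -0.0199]), np.float64(0.1395), 1849)
yellow (array([ 0.5756, -0.1222]), np.float64(0.0193), 56)
lid px 253.0 205.9130401611328 83.37644958496094 rim fit (array([0.5747, 0.1194]), np.float64(0.074), 137)
knob 65 253.98461538461538 220.24615384615385 z [0.1023 0.1045 0.1078] at .123 [0.5754 0.1217 0.121 ] cloud [nan nan nan] (array([0.5786, 0.1208]), np.float64(0.0108), 45)
127 [0.473 0.15  0.082]wm.py:16: RuntimeWarning: Mean of empty slice.
  v,u=np.nonzero(k); print("knob",len(u),u.mean(),v.mean(),"z",np.percentile(Z[k],[5,50,95]).round(4),"at .123",ray(im,u.mean(),v.mean(),.121).round(4), "cloud",P[k&(Z>.115)].mean(0).round(4), fit(np.array([ray(im,a,b,.123)[:2] for a,b in big(k)[:,0]])))
  ret = um.true_divide(
```

arm_command(
  targets=[
    [[0,0.004,0,0,0,0],[0,0.007,0,0,0,0],[0,0.007,0,0,0,0],[0,0.006,0,0,0,0],[0,0.003,0,0,0,0],[0,0,0,0,0,0],[0,0,0,0,0,0]],
  ],
)

```text
clock: 9.5
position: [0.5975, 0.1456, 0.0824]
ee_rot: [-0.218, -3.134, -0.001]
force: [-0.2, -3.5, 2.8]
width: 0.299
gripper_force: 12.0
```

arm_command(
  targets=[
    [[0,0,0,0,0,0],[0,0,0,0,0,0],[0,0,0,0,0,0],[0,0,0,0,0,0],[0,0,0,0,0,0]],
  ],
  jaw=0.06,
)

```text
clock: 10.12
position: [0.5976, 0.1453, 0.0823]
ee_rot: [-0.218, -3.134, -0.0]
force: [1.0, -0.5, 0.3]
width: 0.653
gripper_force: 0.0
```

arm_command(
  targets=[
    [[0,0,-0.01,0,0,0],[0,0,-0.025,0,0,0],[0,0,-0.03,0,0,0],[0,0,-0.03,0,0,0],[0,0,-0.02,0,0,0],[0,0,-0.01,0,0,0],[0,0,0,0,0,0]],
  ],
)

```text
clock: 11.0
position: [0.5979, 0.1453, 0.208]
ee_rot: [0.218, 3.133, 0.001]
force: [-0.7, 0.5, -0.7]
width: 0.653
gripper_force: 0.0
```

```bash
python3 w.py w5; python3 wm.py w5
```

```text
11.0 [0.59788505 0.14532891 0.20795964] 
 [[-0.99   0.138  0.001]
 [ 0.138  0.99   0.   ]
 [-0.001  0.001 -1.   ]] [-0.66405668  0.46337969 -0.68407936] 0.6533237084083278
[0.51567752 0.15681657 0.38431266]
blue (array([0.5995, 0.1448]), np.float64(0.143), 745)
red (array([ 0.5761, -0.0194]), np.float64(0.1408), 1411)
yellow (array([ 0.5543, -0.1828]), np.float64(0.1398), 735)
lid px 253.4516143798828 174.16128540039062 52.445499420166016 rim fit (array([0.5978, 0.1445]), np.float64(0.1125), 217)
knob 633 253.65718799368088 183.47077409162716 z [0.1108 0.1235 0.1248] at .123 [0.5974 0.1454 0.121 ] cloud [0.5976 0.1453 0.1232] (array([0.597 , 0.1454]), np.float64(0.0283), 83)
```

View pics/w5.png

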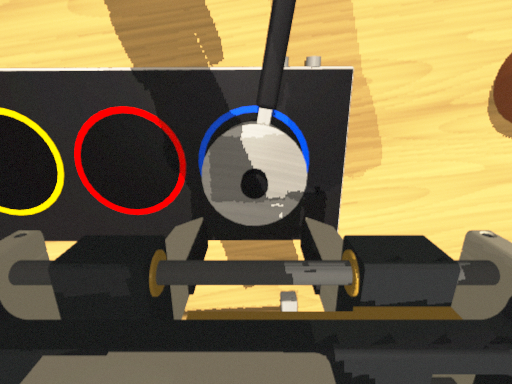

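The steel pan now stands upright in the blue ring. Its knob at pixel (254,183) maps to (0.5975, 0.1454) with the top at z = 0.123, about 1–2 mm from the ring centre. The gripper is clear and the copper pan is untouched.

```bash
python3 -c "
from cell import arm
print(arm.sign_off())"
```

```text
the job is handed in; nothing more can be done
None
```

The steel pan was slid into the blue ring, about 1–2 mm off centre by the wrist camera, and released standing flat; the copper pan was never touched, and the job was handed in at about 11 s with no verdict returned.

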